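Load the topping grinder and hold its lid down

TASK

Crush the two striped mints for the shake topping: drop the two round barrel-shaped mints one at a time into the cup of the small grinder, then set its dark grey lid on top, turn it until the three splines on its skirt mesh with the three keyways in the grinder's collar, and push it down until it is fully home on the sprung safety switch. The grinder only runs while the lid is pressed, so finish still holding the lid fully down, and leave everything else on the counter where it is.

Things in the scene. Friction and masses are not known exactly. Their poses are not given: they have to be found in the camera images.
- grinder: Electric topping grinder, fixed: steel motor body 118 mm across at the foot, grey collar 106 mm across on top, 128 mm high in all. Origin: centre of the underside; z up. Its open top is a round well 82 mm across and 18 mm deep; in the well's floor the cup opens. Three keyways are cut into the collar's inner wall, 120 degrees apart, one in the direction of the grinder's own x axis.
- grinder_mouth (a point): Centre of the collar's top rim, on the grinder's axis, 128 mm above the counter; same axes as the grinder.
- grinder_cup (a point): Centre of the steel cup's floor, 62 mm above the counter. The cup is 68 mm across and 48 mm deep below the well's floor; on its floor is a small two-winged blade 52 mm long (hub 14 mm across, 11 mm high).
- keyway (a point): A point in the keyway that lies along the grinder's x axis: 44 mm from the axis, at the height of the rim. Each keyway is about 10.6 mm wide, open at the top, 18 mm deep, and reaches out to 46.5 mm from the axis; collar and keyways have a 2 mm lead-in bevel. A white pin of the safety switch stands 6 mm high on its floor.
- switch (a joint): The sprung safety switch (its three white pins move together): 0 = up, grows as it is pressed down, in m; about 0.006 with the lid fully home. It pushes up with about 4 N at first touch and 10 N at home, and lifts the lid 6 mm if the lid is not held down.
- lid: The grinder's dark grey lid, loose on the counter, upright, 0.1 to 0.21 kg, 66 mm high. Origin: centre of the closed underside; z up. Round skirt 80 mm across up to 22 mm height (lowest 4 mm bevelled), a shoulder, then a fluted barrel to hold it by. Fully home, its underside lies 18 mm below the collar's rim, spline tops flush with the rim. Unmeshed it stands 18 mm too high.
- lid_grip (a point): Point on the lid's axis, 48 mm above its underside, in the middle of the round barrel: 58 mm across, straight from 33 to 60 mm above the underside.
- lid_spline (a point): A point on the spline that lies along the lid's own x axis: 43 mm from the axis, 18 mm above the underside (its top). Three like splines 120 degrees apart (any third of a turn fits), each 8 mm wide, reaching 45.3 mm from the axis, 18 mm tall from the underside up, bevelled over the lowest 5 mm (4.4 mm wide, 43.3 mm out at the foot).
- mint_a: Striped mint, a short upright barrel 24 mm across and 16 mm high, 12 g. Origin: centre of the underside.
- mint_b: Striped mint like mint_a, 24 mm across and 16 mm high. Origin: centre of the underside.
- caramel: Square caramel 24 x 24 x 14 mm, not wanted; leave it. Origin: centre of the underside.
- coin: Flat chocolate coin in foil, 36 mm across and 6 mm high, not wanted; leave it. Origin: centre of the underside.
- tin: Closed round sweet tin, 91 mm across and 44 mm high, without splines; leave it. Origin: centre of the underside.
- bottle_a: Soda bottle 60 mm across and 235 mm high; leave it. Origin: centre of the underside.
- bottle_b: Soda bottle 60 mm across and 235 mm high; leave it. Origin: centre of the underside.
- scoop: Small aluminium candy scoop: bowl 56 mm across and 30 mm high, with a handle that reaches 117 mm along its own -x. Origin: centre of the bowl's underside; leave it.
There are look-alikes about, which are no part of the job. Of the things like the lid, leave any that is green or turquoise; of the rest the larger one is meant.

How it is judged:
By the outcome, as a careful person would: the job done as asked, in the order asked, and still so for the second after the job is handed in, while the arm keeps its last pose, push and grip.
It also fails if it takes over 67 s, if anything falls off the work surface, if the arm or the gripper's body presses on something with over 40 N, if the wrist force passes 120 N, or if a joint passes its speed limit or range.

ROBOT

A 6-joint arm with a two-finger parallel gripper is mounted at the origin on the work surface. World frame = base frame: x ahead of the robot, y to its left, z up, the work surface at z = 0. Lengths are in mm, angles in rad, forces in N, time in s.
With the tool pointing down it reaches from about 300 to 775 mm from the base axis. Payload 14.6 kg.
Tool frame: the origin (TCP) lies between the finger pads; the fingertips stand manip.tip_reach ahead of it and the grasp point (between the pads) lies 5 mm behind it (manip.tip_reach is the distance from the TCP to the fingertips, in mm); z points along the fingers, y is the line along which they close (so a half turn about z gives the same grasp; the last joint's range is limited). The gripper opens to 94 mm and grips with 3 to 60 N. Pads are 16 mm wide; open, the fingers measure 119 mm over their backs; the gripper's body (75 mm by 177 mm) begins 78 mm behind the grasp point.
Start: joints at [1.171, 0.3, 1.521, -0, 1.321, -0.067], TCP at [179.677, 519.813, 189.946] pointing down, gripper open.
Joint ranges: [-3.03, 3.03], [-0.79, 2.21], [0.23, 2.52], [-1.04, 4.18], [0, 3.07], [-2.55, 2.55]. Speed limits (rad/s): [2.22, 2.22, 2.57, 3.14, 3.14, 3.14].

INTERFACE

Orientations are given as [roll, pitch, yaw] about the fixed x, y, z axes, in that order (R = Rz(yaw) Ry(pitch) Rx(roll)).
In Python, from cell import manip gives the robot as it stands. The module is installed in compiled form; this text tells all that it offers.
- The arm moves only by the shell command python3 -m creep 'ROWS' [FORCE]. ROWS is JSON, a list of rows, each a list of 3 entries, a list of its own where there are three numbers: the opening, from -1 (shut) to 1 (fully open), then the shift along the tool's x, y, z in cm, then the turn about the tool's z in units of 5 degrees (1.0 is 5 degrees). In form: [[grip, [tx, ty, tz], roll], ...]. A call has 1 to 12 rows; each row is the pose to reach, as a shift and turn from the pose commanded when the call began, along the tool's axes at that moment; what a row does not reach only later rows make up. A row lasts 1/10 s, in which the tool goes at most 50 mm and 8.59 degrees, less where a joint would pass 70% of its speed; a pose out of reach is approached as far as the arm can. A call with a gripper value outside its range is refused whole. The fingers move at their own pace and stop on an object; FORCE is the grip in N (left out, the last holds). Time passes only in rows, so rows that repeat a pose let the fingers close. It gives the time, the measured TCP pose, the force, the opening and the grip force at its end, in the units of the state.
- manip.read_state(): the state, without advancing time (a new reading comes with each control period).
- manip.camera(name): name is "side" or "top"; returns the picture (400x640x3 uint8, red, green, blue); there is no depth.
- manip.camera_params(name): a dict with "fovy" (degrees; the focal length in pixels is half the picture's height over the tangent of half this angle, whatever the lens; pixels are square), "cx", "cy" (the principal point, pixels), "origin" and "attitude" of the camera in the world. Camera axes: x right, y down, z forward; pixel columns grow to the right and rows downward; lengths in mm; the calibration is good to about 2 mm. A picture is of the moment at which its call begins. camera_params takes no time and is no camera call.
- manip.sign_off(): hands the job in; it is judged then, once.
The state is a dict: "clock": time; "joints": joint angles; "qd": joint speeds; "effort": joint torques, N m; "eef_pos": TCP position; "eef_rot": TCP orientation; "wrist_force": force on the tool from outside, world axes, zero at the start; "moment": the same for the moment, N m; "finger_gap": finger opening in mm; "finger_force": force on a finger pad.
Only numpy, scipy, OpenCV 4.12 (cv2) and the standard library are available. Lean on these libraries where they do the work, as an engineer would, in place of code of your own. Each camera call takes 0.05 s, during which the arm holds its last target. There are 200 camera calls.

## Working session

There is one attempt and no reset: what is moved stays moved. The work goes in short steps, Python scripts to look and compute and a shell command to move; the robot and the scene stay as the last step left them, time stands still between calls to the robot, and variables do not carry over. Pictures are saved under pics/ and viewed, at most 10 in all, crops included, and the job is handed in when it is done.

```bash
mkdir -p pics; cat > h.py <<'E'
import numpy as np, cv2
from cell import manip
from scipy.spatial.transform import Rotation as R
def cam(name):
    p=manip.camera_params(name); f=200/np.tan(np.radians(p['fovy']/2))
    return p,f
def rot(a):
    a=np.array(a,float)
    return a if a.shape==(3,3) else R.from_euler('xyz',a).as_matrix()
def ray(name,u,v):
    p,f=cam(name); d=rot(p['attitude'])@np.array([(u-p['cx'])/f,(v-p['cy'])/f,1]); return np.array(p['origin'],float),d
def onz(name,u,v,z):
    o,d=ray(name,u,v); return o+d*(z-o[2])/d[2]
def proj(name,X):
    p,f=cam(name); c=rot(p['attitude']).T@(np.array(X,float)-p['origin']); return np.array([p['cx']+f*c[0]/c[2],p['cy']+f*c[1]/c[2]])
def snap(name,fn):
    im=manip.camera(name); cv2.imwrite('pics/'+fn,im[:,:,::-1]); return im
E
python3 - <<'E'
from h import *
for n in('top','side'): print(manip.camera_params(n)); snap(n,n+'0.png')
print(manip.read_state(), manip.tip_reach)
E
```

```text
{'fovy': 54.87748457211734, 'cx': 317.5367196488451, 'cy': 204.45416065209454, 'origin': array([486.06335993,   1.07630754, 965.71653638]), 'attitude': array([-3.05911058, -0.0123539 , -1.5645708 ])}
{'fovy': 53.690776571997134, 'cx': 327.9944959237064, 'cy': 204.39516696519325, 'origin': array([480.78040958, 756.89929276, 604.22315758]), 'attitude': array([-2.14732665,  0.0054492 , -3.02290777])}
{'clock': 0.1, 'joints': array([ 1.17140554e+00,  3.00432442e-01,  1.52151212e+00,  8.97520262e-06,
        1.32072098e+00, -6.65781103e-02]), 'qd': array([ 1.37284934e-03, -1.06873431e-03, -5.91040768e-04,  1.25409425e-03,
       -3.54558606e-04, -3.21818111e-05]), 'effort': array([-1.23467387e-03, -5.32647300e+01, -3.53277791e+01,  7.08534429e-02,
        2.34547199e-02, -5.37393225e-05]), 'eef_pos': array([179.57587213, 519.58769715, 189.43672314]), 'eef_rot': array([-3.14052272e+00, -8.00522074e-05,  2.80877771e+00]), 'wrist_force': array([0.43451505, 0.65278868, 0.53133704]), 'moment': array([0.00768026, 0.01217451, 0.03479004]), 'finger_force': 0.0, 'finger_gap': 93.5424227056825} 14.0
```

View pics/top0.png

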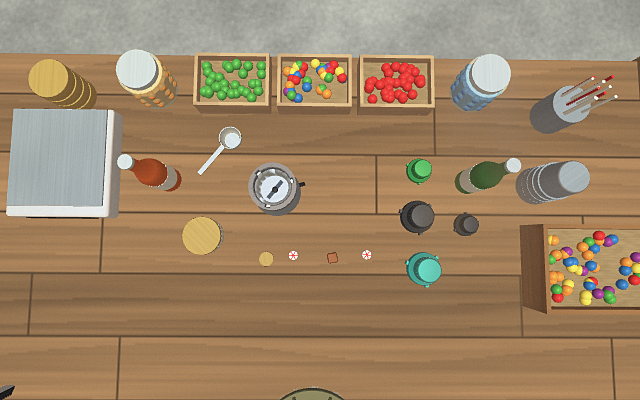

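View pics/side0.png

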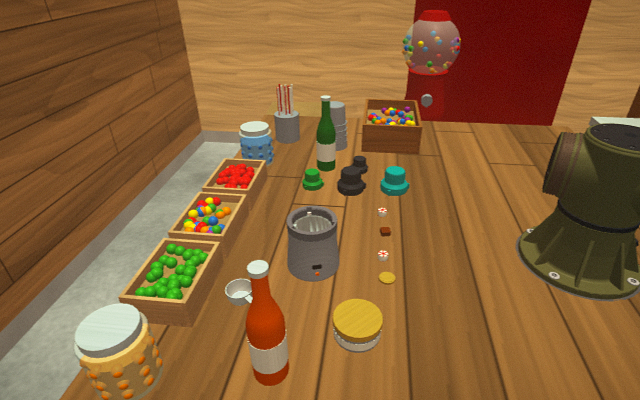

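The things that could pass for the lid, in the top view, are: dark large (418,216), dark small (467,224), green (420,170) and turquoise (424,269). I choose the dark large one. The things that could pass for mints are: striped (293,255) and (366,254), caramel (332,257) and coin (266,259). I choose the two striped ones. The grinder is at (273,187) and the tin at (202,236).

```bash
python3 - <<'E'
from h import *
im=cv2.imread('pics/top0.png'); 
a=cv2.resize(im[190:245,390:490],None,fx=8,fy=8,interpolation=cv2.INTER_CUBIC)[:,:400]
b=cv2.resize(im[157:217,245:310],None,fx=6,fy=6,interpolation=cv2.INTER_CUBIC)
c=np.zeros((440,800,3),np.uint8); c[:440,:400]=a; c[:360,400:790]=b; cv2.imwrite('pics/crop0.png',c)
# mints: not brown (low saturation bright) blobs
hsv=cv2.cvtColor(im,cv2.COLOR_BGR2HSV)
for (u,v) in((293,255),(366,254)):
    w=im[v-9:v+10,u-9:u+10].astype(int); m=((w.min(2)>150)|((w[:,:,2]-w[:,:,1])>70)).astype(np.uint8)
    y,x=np.nonzero(m); cu,cv_=x.mean()+u-9,y.mean()+v-9; print('mint',cu,cv_,m.sum(),onz('top',cu,cv_,15))
def dark(name,im,box,t):
    x0,y0,x1,y1=box; m=(im[y0:y1,x0:x1].max(2)<t).astype(np.uint8)
    n,l,s,c=cv2.connectedComponentsWithStats(m); i=1+s[1:,4].argmax(); print(name,s[i]+np.array([x0,y0,0,0,0]),c[i]+[x0,y0])
dark('lid top',im,(395,195,445,240),80)
im2=cv2.imread('pics/side0.png'); dark('lid side',im2,(330,160,372,200),80)
# predicted pixel of lid axis points for guess
print(onz('top',418,216,66),onz('top',418,216,20),onz('top',274,187,128))
for n,p in(('top',(418,216)),('side',(351,172))): print(ray(n,*p)[1])
E
```

```text
mint 292.768115942029 254.94202898550725 69 [440.27160578  49.69043155  15.        ]
mint 366.3142857142857 254.4714285714286 70 [ 442.434229   -130.66348063   15.        ]
lid top [399 201  34  34 465] [411.59139785 217.40430108]
lid side [338 160  30  36 762] [352.41338583 178.4160105 ]
[ 535.04980639 -245.40599244   66.        ] [ 537.55434692 -258.00794577   20.        ] [593.00510691  86.63640935 128.        ]
[ 0.05421631 -0.27279712 -0.99577162]
[ 0.04932771 -0.8834224  -0.47669905]
```

View pics/crop0.png

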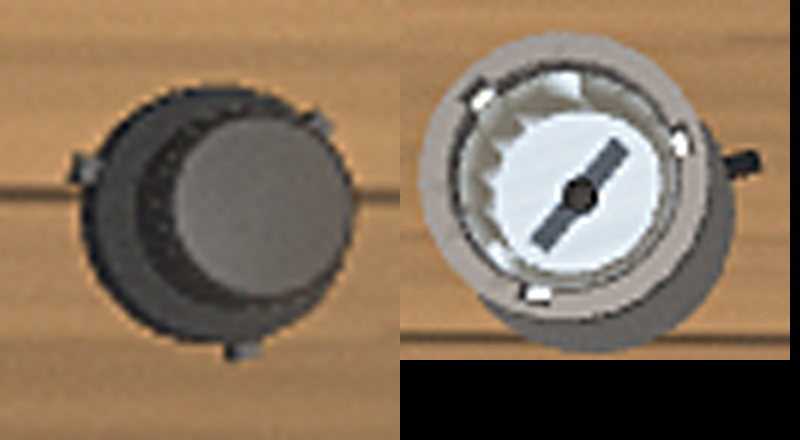

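The crop shows the dark grey lid with three splines at original pixels (400.6,211.2), (430,205.2) and (420.4,233.7). It also shows the grinder with white pins at (258.5,173.2), (291.7,180.8) and (268,205.8). The choice of lid is confirmed: it is the larger dark one.

```bash
cat >> h.py <<'E'
def goto(x,y,z,yaw=None):
    s=manip.read_state(); M=rot(s['eef_rot']); d=M.T@(np.array([x,y,z])-s['eef_pos'])/10
    cur=np.arctan2(M[1,0],M[0,0]); r=0
    if yaw is not None: r=-((yaw-cur+np.pi)%(2*np.pi)-np.pi)
    print('shift cm',d.round(2),'roll',round(np.degrees(r)/5,2),'| cur yaw',round(cur,3),'j6',round(s['joints'][5],2),'t',round(s['clock'],2),'pos',s['eef_pos'].round(1),'gap',round(s['finger_gap'],1))
def tri(P,z):
    W=np.array([onz('top',*p,z) for p in P])
    # circle through three points
    A=np.c_[2*W[:,:2],np.ones(3)]; s=np.linalg.solve(A,(W[:,:2]**2).sum(1)); c=s[:2]; r=np.sqrt(s[2]+c@c)
    a=np.degrees(np.arctan2(W[:,1]-c[1],W[:,0]-c[0])); m=W[:,:2].mean(0)
    am=np.degrees(np.arctan2(W[:,1]-m[1],W[:,0]-m[0]))
    return c.round(1),m.round(1),r.round(1),a.round(1),(a%120).round(1),(am%120).round(1)
E
python3 - <<'E'
from h import *
print('lid',tri([(400.6,211.2),(430,205.2),(420.4,233.7)],18))
print('lid top disc',onz('top',423.1,215.6,66))
print('grinder',tri([(258.5,173.2),(291.7,180.8),(268,205.8)],116))
im=cv2.imread('pics/top0.png')
print('rim',onz('top',272.3,186.4,128))
print(proj('side',[537,-250,18]),proj('side',[592,88,128]))
goto(440.3,49.7,120,np.pi)
goto(440.3,49.7,120,np.pi/2)
E
```

```text
lid (array([ 536.4, -256.5]), array([ 536. , -256.1]), np.float64(42.9), array([  72.5,  -48.8, -170.2]), array([72.5, 71.2, 69.8]), array([71.9, 71.2, 70.5]))
lid top disc [ 536.0718197  -257.42541427   66.        ]
grinder (array([595.4,  90.6]), array([595.5,  90.7]), np.float64(43.9), array([ 47.2, -72.3, 167. ]), array([47.2, 47.7, 47. ]), array([47.2, 47.5, 47.2]))
rim [594.2979752   90.37084969 128.        ]
[350.6178495  184.86826754] [314.31922225 218.78673691]
shift cm [-39.99 -35.88   6.98] roll -3.81 | cur yaw 2.809 j6 -0.07 t 0.1 pos [179.6 519.6 189.4] gap 93.5
shift cm [-39.99 -35.88   6.98] roll 14.19 | cur yaw 2.809 j6 -0.07 t 0.1 pos [179.6 519.6 189.4] gap 93.5
```

```bash
python3 -m creep '[[0.1,[-40,-35.9,6],-3.8],[0.1,[-40,-35.9,6],-3.8],[0.1,[-40,-35.9,6],-3.8],[0.1,[-40,-35.9,6],-3.8],[0.1,[-40,-35.9,6],-3.8],[0.1,[-40,-35.9,6],-3.8],[0.1,[-40,-35.9,6],-3.8],[0.1,[-40,-35.9,6],-3.8],[0.1,[-40,-35.9,6],-3.8],[0.1,[-40,-35.9,6],-3.8],[0.1,[-40,-35.9,6],-3.8],[0.1,[-40,-35.9,6],-3.8]]' 10
python3 - <<'E'
from h import *
goto(440.3,49.7,16,np.pi)
E
```

```text
clock: 1.3
eef_pos: [441.6, 46.1, 129.1]
eef_rot: [-3.141, -0.001, 3.136]
wrist_force: [-0.5, 0.4, 0.3]
finger_gap: 51.8
finger_force: 0.0
shift cm [ 0.12  0.36 11.31] roll -0.07 | cur yaw 3.136 j6 -1.54 t 1.3 pos [441.6  46.1 129.1] gap 51.8
```

```bash
python3 -m creep '[[0.1,[0,0,3],0],[0.1,[0,0,6],0],[0.1,[0,0,6],0],[0.1,[0,0,6],0]]'
python3 - <<'E'
from h import *
goto(440.3,49.7,16,np.pi)
E
```

```text
clock: 1.7
eef_pos: [440.4, 50.2, 70.5]
eef_rot: [-3.142, -0.001, 3.141]
wrist_force: [0.2, -0.9, 0.9]
finger_gap: 51.3
finger_force: 0.0
shift cm [ 0.   -0.05  5.45] roll -0.01 | cur yaw 3.141 j6 -1.54 t 1.7 pos [440.4  50.2  70.5] gap 51.3
```

```bash
python3 -m creep '[[0.1,[0,0,3],0],[0.1,[0,0,5],0],[0.1,[0,0,5.4],0],[0.1,[0,0,5.4],0],[-0.8,[0,0,5.4],0],[-0.8,[0,0,5.4],0],[-0.8,[0,0,5.4],0],[-0.8,[0,0,5.4],0],[-0.8,[0,0,5.4],0],[-0.8,[0,0,5.4],0]]' 10
python3 - <<'E'
from h import *
goto(585,80,160,np.pi)
E
```

```text
clock: 2.7
eef_pos: [440.5, 49.8, 16.0]
eef_rot: [-3.142, 0.0, 3.14]
wrist_force: [-0.4, -0.5, 0.7]
finger_gap: 10.1
finger_force: 0.0
shift cm [-14.45   3.03 -14.4 ] roll -0.01 | cur yaw 3.14 j6 -1.54 t 2.7 pos [440.5  49.8  16. ] gap 10.1
```

The fingers closed to 10 mm with no force, so they missed the mint. I need to look.

```bash
python3 - <<'E'
from h import *
t=snap('top','top1.png'); s=snap('side','side1.png')
print(proj('top',[440.5,49.8,2]),proj('side',[440.5,49.8,2]))
a=cv2.resize(t[215:295,245:345],(500,400),interpolation=cv2.INTER_CUBIC)
u,v=proj('side',[440.5,49.8,2]).astype(int)
b=cv2.resize(s[v-50:v+30,u-30:u+30],(300,400),interpolation=cv2.INTER_CUBIC); print(u,v)
cv2.imwrite('pics/crop1.png',np.hstack([a,b])[:,:,::-1])
E
```

```text
[292.99592241 254.59644654] [382.98948699 258.16178553]
382 258
```

View pics/crop1.png

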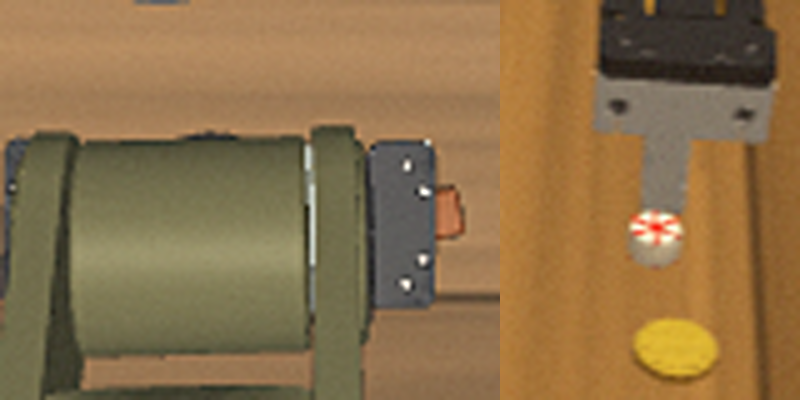

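The side crop shows the mint standing at about (383,256), on the near (+y) side of the fingers and not between them. I'll check both side pictures numerically.

```bash
python3 - <<'E'
from h import *
def mints(f,u,v,r=14):
    im=cv2.imread('pics/'+f).astype(int); w=im[v-r:v+r,u-r:u+r]
    m=(w.min(2)>150)|((w[:,:,2]-w[:,:,1]>90)&(w[:,:,0]>60)); 
    y,x=np.nonzero(m); return x.mean()+u-r,y.mean()+v-r,m.sum(),(x.min()+u-r,x.max()+u-r,y.min()+v-r,y.max()+v-r)
for f,u,v in(('side0.png',383,255),('side1.png',383,255),('side0.png',382,212)):
    q=mints(f,u,v); print(f,q,onz('side',q[0],q[1],15))
print(manip.read_state()['finger_gap'])
# finger of +y side: project tip corners
for X in([440.5,55,2],[440.5,67,2],[440.5,67,40],[440.5,67,60]): print(X,proj('side',X))
E
```

```text
side0.png (np.float64(382.72972972972974), np.float64(253.1621621621622), np.int64(37), (np.int64(378), np.int64(387), np.int64(250), np.int64(256))) [442.00679055  47.60854343  15.        ]
side1.png (np.float64(382.7948717948718), np.float64(253.25641025641028), np.int64(39), (np.int64(378), np.int64(387), np.int64(250), np.int64(256))) [441.85730424  47.92740041  15.        ]
side0.png (np.float64(382.2), np.float64(209.8), np.int64(25), (np.int64(378), np.int64(386), np.int64(208), np.int64(212))) [ 443.97535201 -132.17318634   15.        ]
9.509175146424802
[440.5, 55, 2] [382.98361097 259.6437973 ]
[440.5, 67, 2] [382.96983488 263.11831861]
[440.5, 67, 40] [384.17430598 250.15892715]
[440.5, 67, 60] [384.83136563 243.08935687]
```

```bash
python3 - <<'E'
from h import *
for y,z in((138,99),(138,120),(138,80),(87,99),(87,120),(67,30),(67,40),(67,20)): print(y,z,proj('side',[440.5,y,z]))
im=cv2.imread('pics/side1.png')
# finger column profile and mint before/after difference
print(im[225:266,385].tolist())
d=np.abs(im.astype(int)-cv2.imread('pics/side0.png')).sum(2)
print((d[232:268,372:402]>60).astype(int).tolist().__str__().replace('], [','\n').replace(', ',''))
E
```

```text
138 99 [386.30703629 249.94481196]
138 120 [387.11018494 241.63926482]
138 80 [385.60026712 257.25367655]
87 99 [386.20030706 234.43604447]
87 120 [386.9602563  226.34454438]
67 30 [383.8518608  253.62824521]
67 40 [384.17430598 250.15892715]
67 20 [383.53337248 257.05498972]
[[107, 124, 136], [110, 124, 137], [107, 123, 133], [106, 120, 130], [105, 120, 135], [105, 121, 136], [106, 119, 135], [106, 119, 133], [105, 119, 133], [103, 118, 131], [107, 122, 136], [102, 119, 132], [105, 119, 135], [102, 119, 131], [105, 122, 132], [100, 116, 128], [102, 120, 131], [99, 120, 132], [102, 120, 134], [104, 122, 132], [101, 122, 133], [99, 115, 129], [100, 119, 131], [102, 122, 132], [92, 109, 123], [99, 132, 153], [215, 254, 254], [80, 108, 243], [184, 229, 244], [105, 136, 236], [238, 255, 253], [177, 218, 232], [132, 166, 189], [123, 157, 178], [117, 146, 166], [107, 136, 157], [61, 115, 163], [57, 120, 173], [58, 120, 173], [52, 118, 168], [58, 118, 170]]
[[111011111111111111111111111111
111111111111111111111111111111
000001111111111111111111111111
000000000111111111111111111111
000000000
[... 284 characters left out ...]
1110000000000000
000000001111111110000000000000
000000000111111110000000000000
000000000111111110000000000000
000000000111111110000000000000
000000000000001100000000000000
000000000000000000000000000000
000000000000000000000000000000
000000000000000000000000000000
000000000000000000000000000000
000000000000000000000000000000
000000000000000000000000000000
000000000000000000000000000000
000000000000000000000000000000
000000000000000000000000000000
000000000000000000000000000000
000000000000000000000000000000
000000000000000000000000000000
000000000000000000000000000000
000000000000000000000000000000
000000000000000000000000000000
000000000000000000000000000000
000000000000000000000000000000]]
```

The tip shows at row 249.5. If z = 16 were true it would be at row 263, so the fingers seem to stand about 38 mm higher than I assumed, above the mint. The mint has not moved. I'll open and go down in small steps, watching the force.

```bash
python3 -m creep '[[0.1,[0,0,0],0],[0.1,[0,0,0],0],[0.1,[0,0,0],0],[0.1,[0,0,0],0],[0.1,[0,0,0.4],0],[0.1,[0,0,0.8],0],[0.1,[0,0,1.2],0],[0.1,[0,0,1.2],0]]'
python3 - <<'E'
from h import *
s=snap('side','side2.png'); goto(440,50,16)
d=np.abs(cv2.imread('pics/side0.png').astype(int)-s[:,:,::-1]).sum(2)
print(str((d[225:290,366:406]>60).astype(int).tolist()).replace('], [','\n').replace(', ',''))
print(manip.read_state()['wrist_force'])
for y in(76,88): print(proj('side',[440.5,y,0]))
E
```

```text
clock: 3.6
eef_pos: [440.1, 49.8, 3.3]
eef_rot: [-3.142, -0.001, 3.14]
wrist_force: [0.0, 0.3, 1.4]
finger_gap: 51.2
finger_force: 0.0
shift cm [ 0.02  0.02 -1.24] roll 0.0 | cur yaw 3.14 j6 -1.54 t 3.65 pos [440.2  49.8   3.6] gap 51.6
[[0000011111111111111111111111111111101111
0000011111111111111111111111111111111111
0000011111111111111111111111111111111111
0000011111111111111111111111111111111111
0000011111111111111111111111111111111111
0000011111111111111111111111111111111111
0000011111111111111111111111111111111111
0000011111111111111111111111111111111111
0000011111111111111111111111111111111111
0000011111111111111111111111111111111111
0000011111111111111111111111111111111110
0000011111111111111111111111111111111110
0001111111111111111111111111111111111110
0000011110111111111111111111111111111110
0000001101111111111111111111111111111110
0000000000000011111111111111111111111100
0000000000000001111111110000000000011100
0000000000000011111111110000000000000000
0000000000000011111111110000000000000000
0000000000000011111111110000000000000000
0000000000000001111111110000000000000000

[... 1196 characters left out ...]
000000000000000000000000000000000
0000000000000000000000000000000000000000
0000000000000000000000000000000000000000
0000000000000000000000000000000000000000
0000000000000000000000000000000000000000
0000000000000000000000000000000000000000
0000000000000000000000000000000000000000
0000000000000000000000000000000000000000
0000000000000000000000000000000000000000
0000000000000000000000000000000000000000
0000000000000000000000000000000000000000
0000000000000000000000000000000000000000
0000000000000000000000000000000000000000
0000000000000000000000000000000000000000
0000000000000000000000000000000000000000]]
[0.60352816 1.20437108 0.48124649]
[382.89693734 266.44320783]
[382.88192388 270.05927398]
```

```bash
python3 -m creep '[[0.1,[0,0,0.5],0],[0.1,[0,0,1.0],0],[0.1,[0,0,1.4],0],[0.1,[0,0,1.8],0],[0.1,[0,0,2.0],0],[0.1,[0,0,2.0],0]]'
python3 - <<'E'
from h import *
s=snap('side','side3.png'); goto(440,50,16)
d=np.abs(cv2.imread('pics/side0.png').astype(int)-s[:,:,::-1]).sum(2)
print(str((d[255:290,366:406]>60).astype(int).tolist()).replace('], [','\n').replace(', ',''))
for z in (0,5,10):print(proj('side',[440.5,88,z]))
E
```

```text
clock: 4.25
eef_pos: [440.4, 49.8, -15.3]
eef_rot: [-3.142, -0.0, 3.14]
wrist_force: [-8.7, -1.4, 19.0]
finger_gap: 51.9
finger_force: 9.8
shift cm [ 0.04  0.02 -3.14] roll 0.0 | cur yaw 3.14 j6 -1.54 t 4.3 pos [440.4  49.8 -15.4] gap 52.0
[[0000000000000111111111000000000000000000
0000000000000011111111000000000000000000
0000000000000001111111000000000000000000
0000000000000000011110000000000000000000
0000000000000000111000000000000000000000
0000000000000000000001000000000000000000
0000000000000010110111000000000000000000
0000000000000011111111000000000000000000
0000000000000011111111000000000000000000
0000000000000111111111000000000000000000
0000000000000111111111000000000000000000
0000000000000111111111000000000000000000
0000000000000000000010000000000000000000
0000000000000000000000000000000000000000
0000000000000000000000000000000000000000
0000000000000000000000000000000000000000
0000000000000000000000000000000000000000
0000000000000000000000000000000000000000
0000000000000000000000000000000000000000
0000000000000000000000000000000000000000
0000000000000000000000000000000000000000
0000000000000000000000000000000000000000
0000000000000000000000000000000000000000
0000000000000000000000000000000000000000
0000000000000000000000000000000000000000
0000000000000000000000000000000000000000
0000000000000000000000000000000000000000
0000000000000000000000000000000000000000
0000000000000000000000000000000000000000
0000000000000000000000000000000000000000
0000000000000000000000000000000000000000
0000000000000000000000000000000000000000
0000000000000000000000000000000000000000
0000000000000000000000000000000000000000
0000000000000000000000000000000000000000]]
[382.88192388 270.05927398]
[383.03984511 268.37872225]
[383.19874859 266.68771766]
```

Contact gave 19 N upward at reported z = -15, so the tips reach the counter there. The reported TCP is about 29 mm lower than the true one. I'll back off 3 mm and close.

```bash
python3 -m creep '[[0.1,[0,0,-0.4],0],[0.1,[0,0,-0.4],0],[-0.8,[0,0,-0.4],0],[-0.8,[0,0,-0.4],0],[-0.8,[0,0,-0.4],0],[-0.8,[0,0,-0.4],0],[-0.8,[0,0,-0.4],0],[-0.8,[0,0,-0.4],0]]' 10
python3 - <<'E'
from h import *
s=snap('side','side4.png'); goto(440,50,16); print(manip.read_state()['wrist_force'])
cv2.imwrite('pics/crop4.png',cv2.resize(s[200:300,340:430],(540,600),interpolation=cv2.INTER_CUBIC)[:,:,::-1])
E
```

```text
clock: 5.1
eef_pos: [440.4, 49.8, -12.1]
eef_rot: [-3.142, -0.0, 3.14]
wrist_force: [0.4, -0.0, -0.4]
finger_gap: 23.5
finger_force: 10.0
shift cm [ 0.05  0.02 -2.81] roll 0.0 | cur yaw 3.14 j6 -1.54 t 5.15 pos [440.5  49.8 -12.1] gap 24.0
[-0.62263097 -0.2710148  -0.1362005 ]
```

View pics/crop4.png

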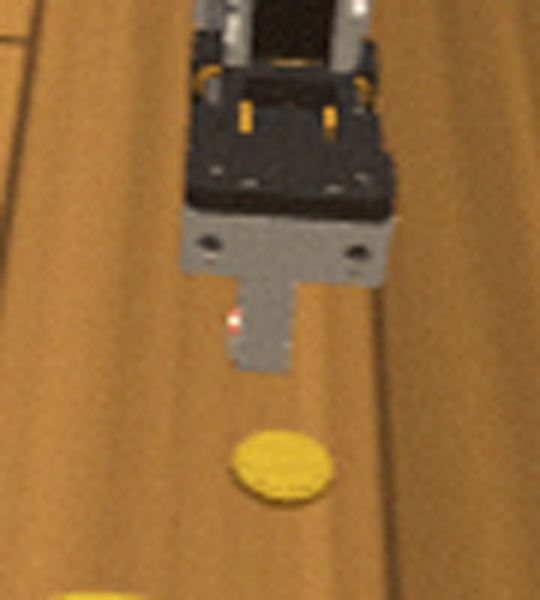

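The mint is held: gap 24 mm, 10 N, and it shows just beside the finger at crop (233,320). Next I lift it and carry it over the grinder.

```bash
python3 -m creep '[[-0.8,[0,0,-5],0],[-0.8,[0,0,-10],0],[-0.8,[0,0,-14],0],[-0.8,[-2,0.5,-15],0],[-0.8,[-6,1.5,-15],0],[-0.8,[-10,2.5,-15],0],[-0.8,[-13,3.5,-15],0],[-0.8,[-14.8,4.1,-15],0],[-0.8,[-14.8,4.1,-15],0],[-0.8,[-14.8,4.1,-15],0]]' 10
python3 - <<'E'
from h import *
s=snap('side','side5.png'); t=snap('top','top5.png'); goto(591,90.6,103,np.pi)
a=s[140:290,250:400]; b=t[130:250,225:345]
cv2.imwrite('pics/crop5.png',np.hstack([cv2.resize(a,(400,400)),cv2.resize(b,(400,400))])[:,:,::-1])
E
```

```text
clock: 6.15
eef_pos: [588.0, 90.6, 137.4]
eef_rot: [-3.141, -0.001, 3.141]
wrist_force: [0.0, 0.2, 0.2]
finger_gap: 23.8
finger_force: 10.0
shift cm [-0.32  0.02  3.5 ] roll -0.01 | cur yaw 3.14 j6 -1.48 t 6.25 pos [587.8  90.4 138. ] gap 23.7
```

View pics/crop5.png

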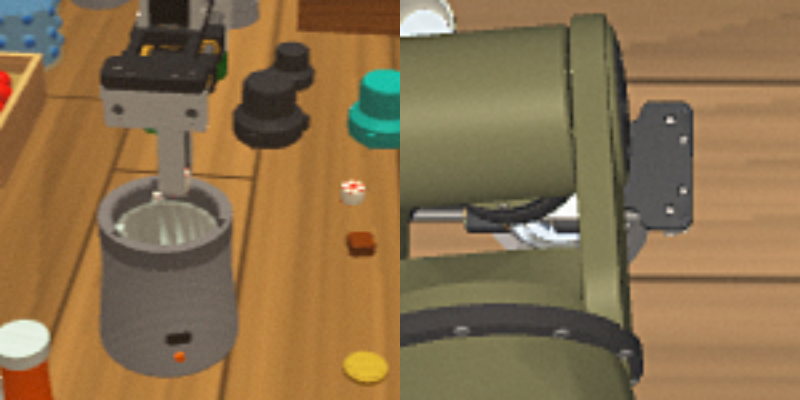

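The side crop shows the mint in the fingers with the tip at about (315,214). The grinder mouth is just below and slightly left (+x).

```bash
python3 - <<'E'
from h import *
for z in (125,140,153,160,170): print(z,proj('side',[588,102,z]),proj('side',[588,114,z]))
E
```

```text
125 [315.27177101 223.97087008] [314.41877379 227.39615232]
140 [315.10324816 218.02610044] [314.23941529 221.41214109]
153 [314.95441502 212.77589964] [314.08097519 216.12603883]
160 [314.87317929 209.9102486 ] [313.99448105 213.24029948]
170 [314.75577143 205.76859835] [313.86945492 209.06900113]
```

```bash
python3 -m creep '[[-0.8,[-0.2,0,1],0],[-0.8,[-0.3,0,2.5],0],[-0.8,[-0.3,0,3.4],0],[-0.8,[-0.3,0,3.4],0],[-0.25,[-0.3,0,3.4],0],[-0.25,[-0.3,0,3.4],0],[-0.25,[-0.3,0,3.4],0],[-0.25,[-0.3,0,2],0],[-0.25,[-0.3,0,-1],0],[-0.25,[-0.3,0,-1],0]]'
python3 - <<'E'
from h import *
goto(444,-130.7,135,np.pi)
E
```

```text
clock: 7.25
eef_pos: [593.3, 90.8, 153.0]
eef_rot: [3.141, 0.007, 3.14]
wrist_force: [-0.2, -0.1, 0.4]
finger_gap: 35.1
finger_force: 0.0
shift cm [ 14.91 -22.17   1.68] roll -0.01 | cur yaw 3.14 j6 -1.48 t 7.25 pos [593.3  90.8 153. ] gap 35.1
```

```bash
python3 -m creep '[[0.1,[14.9,-22.2,0],0],[0.1,[14.9,-22.2,0],0],[0.1,[14.9,-22.2,0],0],[0.1,[14.9,-22.2,0],0],[0.1,[14.9,-22.2,2],0],[0.1,[14.9,-22.2,6],0],[0.1,[14.9,-22.2,10],0],[0.1,[14.9,-22.2,12],0],[0.1,[14.9,-22.2,12],0],[0.1,[14.9,-22.2,12],0]]'
python3 - <<'E'
from h import *
t=snap('top','top6.png'); goto(443.5,-131.3,-12,np.pi)
E
```

```text
clock: 8.25
eef_pos: [442.7, -131.3, 28.9]
eef_rot: [-3.141, 0.001, 3.141]
wrist_force: [0.3, 0.1, 0.3]
finger_gap: 51.8
finger_force: 0.0
shift cm [-0.03  0.01  4.14] roll -0.01 | cur yaw 3.141 j6 -1.94 t 8.3 pos [ 443.1 -131.4   29.4] gap 52.2
```

```bash
python3 -m creep '[[0.1,[0,0,2],0],[0.1,[0,0,3.6],0],[0.1,[0,0,4.1],0],[0.1,[0,0,4.1],0],[-0.8,[0,0,4.1],0],[-0.8,[0,0,4.1],0],[-0.8,[0,0,4.1],0],[-0.8,[0,0,4.1],0],[-0.8,[0,0,4.1],0],[-0.8,[0,0,4.1],0]]' 10
python3 - <<'E'
from h import *
goto(599,90.6,150,np.pi)
# did mint a land in the cup? white/red pixels in the mouth (top6 before this move)
im=cv2.imread('pics/top6.png'); cv2.imwrite('pics/crop6.png',cv2.resize(im[157:217,245:310],None,fx=6,fy=6,interpolation=cv2.INTER_CUBIC))
E
```

```text
clock: 9.3
eef_pos: [442.5, -131.2, -12.7]
eef_rot: [-3.141, 0.0, 3.14]
wrist_force: [-0.7, 0.9, 5.6]
finger_gap: 24.1
finger_force: 10.0
shift cm [-15.64  22.2  -16.27] roll -0.01 | cur yaw 3.14 j6 -1.94 t 9.3 pos [ 442.5 -131.2  -12.7] gap 24.1
```

View pics/crop6.png

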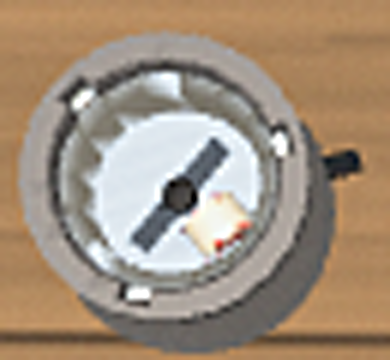

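Mint a lies in the cup at lower right, crop (218,222), and mint b is gripped (gap 24). I'll carry it over, aiming slightly to the other side.

```bash
python3 -m creep '[[-0.8,[0,0,-5],0],[-0.8,[0,0,-10],0],[-0.8,[0,0,-14],0],[-0.8,[-3,4,-16],0],[-0.8,[-15.6,22.4,-16],0],[-0.8,[-15.6,22.4,-16],0],[-0.8,[-15.6,22.4,-16],0],[-0.8,[-15.6,22.4,-16],0],[-0.8,[-15.6,22.4,-16],0],[-0.8,[-15.6,22.4,-16],0],[-0.8,[-15.6,22.4,-16],0],[-0.8,[-15.6,22.4,-16],0]]' 10
python3 - <<'E'
from h import *
goto(599,92,103,np.pi)
E
```

```text
clock: 10.5
eef_pos: [598.1, 91.7, 146.9]
eef_rot: [-3.141, -0.0, 3.14]
wrist_force: [-0.5, 0.3, 0.2]
finger_gap: 23.8
finger_force: 10.0
shift cm [-0.1   0.03  4.39] roll -0.02 | cur yaw 3.14 j6 -1.48 t 10.5 pos [598.1  91.7 146.9] gap 23.8
```

```bash
python3 -m creep '[[-0.8,[-0.1,0,2],0],[-0.8,[-0.1,0,3.8],0],[-0.8,[-0.1,0,4.3],0],[-0.8,[-0.1,0,4.3],0],[-0.25,[-0.1,0,4.3],0],[-0.25,[-0.1,0,4.3],0],[-0.25,[-0.1,0,4.3],0],[-0.25,[-0.1,0,2],0],[-0.25,[-0.1,0,-1],0],[-0.25,[-0.1,0,-1],0]]'
python3 - <<'E'
from h import *
goto(537,-256.5,110,np.radians(150))
E
```

```text
clock: 11.5
eef_pos: [601.1, 92.8, 161.4]
eef_rot: [3.141, 0.007, 3.141]
wrist_force: [1.0, -0.7, 0.1]
finger_gap: 35.0
finger_force: 0.0
shift cm [  6.41 -34.94   5.08] roll 5.99 | cur yaw 3.141 j6 -1.48 t 11.5 pos [601.1  92.8 161.4] gap 35.0
```

```bash
python3 -m creep '[[-0.25,[0,-5,0],0],[1,[6.4,-34.9,1],6],[1,[6.4,-34.9,2],6],[1,[6.4,-34.9,4],6],[1,[6.4,-34.9,4],6],[1,[6.4,-34.9,4],6],[1,[6.4,-34.9,4],6],[1,[6.4,-34.9,4],6],[1,[6.4,-34.9,4],6],[1,[6.4,-34.9,4],6],[1,[6.4,-34.9,4],6],[1,[6.4,-34.9,4],6]]' 10
python3 - <<'E'
from h import *
t=snap('top','top7.png'); s=snap('side','side7.png'); goto(537,-256.5,22,np.radians(150))
b=t[157:217,245:310]; a=s[100:210,290:420]
cv2.imwrite('pics/crop7.png',np.hstack([cv2.resize(b,(390,360),interpolation=cv2.INTER_CUBIC),cv2.resize(a,(410,360),interpolation=cv2.INTER_CUBIC)])[:,:,::-1])
E
```

```text
clock: 12.7
eef_pos: [535.6, -255.1, 117.3]
eef_rot: [3.142, 0.0, 2.619]
wrist_force: [-0.2, 1.4, 0.4]
finger_gap: 94.1
finger_force: 0.0
shift cm [-0.18 -0.01  9.52] roll 0.0 | cur yaw 2.618 j6 -1.55 t 12.8 pos [ 535.5 -255.5  117.2] gap 94.0
```

View pics/crop7.png

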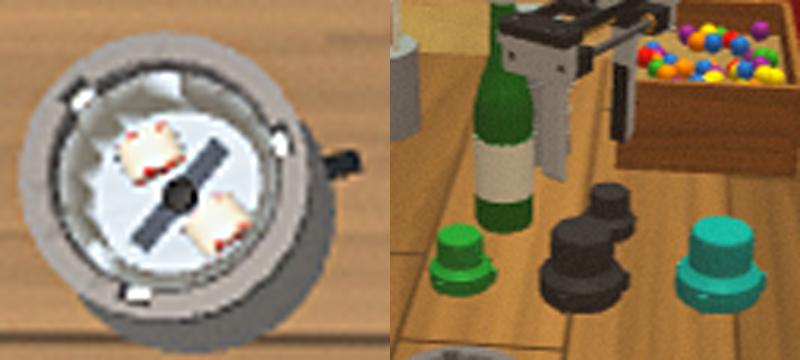

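Both mints lie in the cup, at crop (150,152) and (218,222). The open gripper is above the dark lid, clear of the bottle. I'll go down and grip.

```bash
python3 -m creep '[[1,[-0.2,0,3],0],[1,[-0.2,0,6],0],[1,[-0.2,0,8.5],0],[1,[-0.2,0,9.5],0],[1,[-0.2,0,9.5],0],[-0.2,[-0.2,0,9.5],0],[-0.2,[-0.2,0,9.5],0],[-0.2,[-0.2,0,9.5],0],[-0.2,[-0.2,0,9.5],0],[-0.2,[-0.2,0,9.5],0],[-0.2,[-0.2,0,9.5],0]]' 30
python3 - <<'E'
from h import *
goto(537,-256.5,22,np.radians(150)); print(manip.read_state()['wrist_force'],manip.read_state()['finger_force'])
E
```

```text
clock: 13.9
eef_pos: [537.0, -257.3, 22.3]
eef_rot: [3.141, 0.001, 2.617]
wrist_force: [-1.1, 0.7, 4.8]
finger_gap: 57.4
finger_force: 30.0
shift cm [0.04 0.07 0.03] roll -0.01 | cur yaw 2.617 j6 -1.55 t 13.9 pos [ 537.  -257.3   22.3] gap 57.4
[-1.08376679  0.69322237  4.75245856] 30.000809133052826
```

```bash
python3 -m creep '[[-0.2,[0,0,-4],0],[-0.2,[0,0,-9],0],[-0.2,[0,0,-13],0],[-0.2,[0,0,-15.5],0],[-0.2,[0,0,-15.5],0]]' 30
python3 - <<'E'
from h import *
goto(595.3,90.3,172,np.radians(126.1)); print(manip.read_state()['wrist_force'],manip.read_state()['finger_force'])
E
```

```text
clock: 14.4
eef_pos: [537.9, -257.9, 180.4]
eef_rot: [-3.142, 0.006, 2.617]
wrist_force: [-0.9, 0.1, -2.3]
finger_gap: 57.6
finger_force: 30.0
shift cm [12.48 33.01  0.77] roll 4.77 | cur yaw 2.617 j6 -1.55 t 14.4 pos [ 537.9 -257.9  180.4] gap 57.6
[-0.89418642  0.11862864 -2.2677082 ] 29.999510049819946
```

```bash
python3 -m creep '[[-0.2,[12.5,33,0],4.8],[-0.2,[12.5,33,0],4.8],[-0.2,[12.5,33,0],4.8],[-0.2,[12.5,33,0],4.8],[-0.2,[12.5,33,0],4.8],[-0.2,[12.5,33,0],4.8],[-0.2,[12.5,33,0],4.8],[-0.2,[12.5,33,0],4.8],[-0.2,[12.5,33,0],4.8],[-0.2,[12.5,33,0],4.8],[-0.2,[12.5,33,0],4.8],[-0.2,[12.5,33,0],4.8]]' 30
python3 - <<'E'
from h import *
s=snap('side','side8.png'); t=snap('top','top8.png'); goto(595.3,90.3,155,np.radians(126.1))
cv2.imwrite('pics/crop8.png',np.hstack([cv2.resize(s[140:290,250:400],(400,400),interpolation=cv2.INTER_CUBIC),cv2.resize(t[130:250,225:345],(400,400),interpolation=cv2.INTER_CUBIC)])[:,:,::-1])
E
```

```text
clock: 15.6
eef_pos: [593.9, 89.6, 176.8]
eef_rot: [-3.141, -0.0, 2.196]
wrist_force: [-0.4, -0.6, -0.9]
finger_gap: 57.8
finger_force: 30.0
shift cm [-0.06  0.12  2.2 ] roll -0.05 | cur yaw 2.197 j6 -0.54 t 15.7 pos [594.   90.1 177. ] gap 57.5
```

View pics/crop8.png

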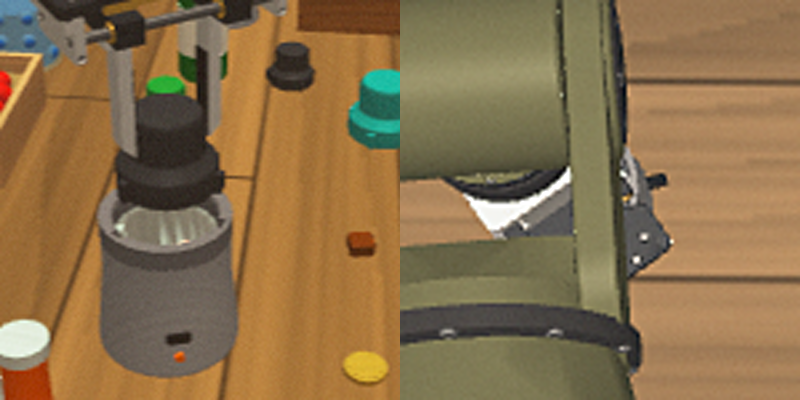

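The lid is held upright over the mouth: lid column about 313 in the side view, mouth about 314. I'll lower it to the rim gently.

```bash
python3 -m creep '[[-0.2,[-0.1,0.1,1],0],[-0.2,[-0.1,0.1,2],0],[-0.2,[-0.1,0.1,2.5],0],[-0.2,[-0.1,0.1,2.7],0],[-0.2,[-0.1,0.1,2.9],0],[-0.2,[-0.1,0.1,3.1],0],[-0.2,[-0.1,0.1,3.1],0]]' 30
python3 - <<'E'
from h import *
goto(595.3,90.3,132.3,np.radians(126.1)); print(manip.read_state()['wrist_force'],manip.read_state()['moment'])
E
```

```text
clock: 16.4
eef_pos: [595.4, 90.7, 145.9]
eef_rot: [-3.142, -0.0, 2.198]
wrist_force: [-0.0, 0.1, -1.9]
finger_gap: 57.6
finger_force: 30.0
shift cm [-0.03 -0.03  1.36] roll -0.03 | cur yaw 2.198 j6 -0.54 t 16.4 pos [595.4  90.7 145.9] gap 57.6
[-0.03832882  0.08380978 -1.88895369] [-0.10797272 -0.00925844  0.00015318]
```

It has already passed 4 mm below the rim level without force, so the splines are entering. I'll keep going gently.

```bash
python3 -m creep '[[-0.2,[0,0,0.2],0],[-0.2,[0,0,0.4],0],[-0.2,[0,0,0.6],0],[-0.2,[0,0,0.7],0],[-0.2,[0,0,0.7],0]]' 30
python3 - <<'E'
from h import *
goto(595.3,90.3,132.3,np.radians(126.1)); print(manip.read_state()['wrist_force'],manip.read_state()['moment'])
E
```

```text
clock: 16.9
eef_pos: [595.8, 91.0, 139.1]
eef_rot: [3.14, 0.0, 2.198]
wrist_force: [5.3, 3.4, -0.9]
finger_gap: 57.5
finger_force: 30.0
shift cm [-0.03 -0.08  0.68] roll -0.03 | cur yaw 2.198 j6 -0.54 t 16.9 pos [595.8  91.  139.1] gap 57.5
[ 5.29705487  3.408924   -0.85033463] [ 0.76686686 -0.9540766   0.01129847]
```

```bash
python3 -m creep '[[-0.2,[0,0.08,0.1],0],[-0.2,[0,0.08,0.3],0],[-0.2,[0,0.08,0.5],0],[-0.2,[0,0.08,0.65],0],[-0.2,[0,0.08,0.7],0],[-0.2,[0,0.08,0.75],0],[-0.2,[0,0.08,0.75],0]]' 50
python3 - <<'E'
from h import *
goto(595.3,90.3,132.3,np.radians(126.1)); print(manip.read_state()['wrist_force'],manip.read_state()['moment'])
E
```

```text
clock: 17.6
eef_pos: [596.0, 91.1, 132.4]
eef_rot: [3.141, 0.0, 2.198]
wrist_force: [-3.5, 0.0, 10.5]
finger_gap: 57.3
finger_force: 50.0
shift cm [-0.02 -0.11  0.01] roll -0.03 | cur yaw 2.198 j6 -0.54 t 17.6 pos [596.   91.1 132.4] gap 57.3
[-3.45622289  0.01733059 10.50217398] [-0.08133275  0.8776302  -0.05298477]
```

```bash
python3 -m creep '[[-0.2,[0,0,0.06],0],[-0.2,[0,0,0.12],0],[-0.2,[0,0,0.15],0],[-0.2,[0,0,0.15],0],[-0.2,[0,0,0.15],0]]' 50
python3 - <<'E'
from h import *
s=snap('side','side9.png'); goto(595.3,90.3,132.3,np.radians(126.1)); print(manip.read_state()['wrist_force'],manip.read_state()['moment'])
cv2.imwrite('pics/crop9.png',cv2.resize(s[140:290,230:430],(800,600),interpolation=cv2.INTER_CUBIC)[:,:,::-1])
E
```

```text
clock: 18.1
eef_pos: [596.1, 91.1, 132.3]
eef_rot: [3.141, 0.001, 2.198]
wrist_force: [-9.7, -0.9, 21.9]
finger_gap: 57.6
finger_force: 50.0
shift cm [-0.02 -0.11 -0.  ] roll -0.03 | cur yaw 2.198 j6 -0.54 t 18.15 pos [596.1  91.1 132.3] gap 57.3
[-10.4669006    0.05354556  23.36368005] [-0.33398008  2.20410434 -0.07252801]
```

View pics/crop9.png

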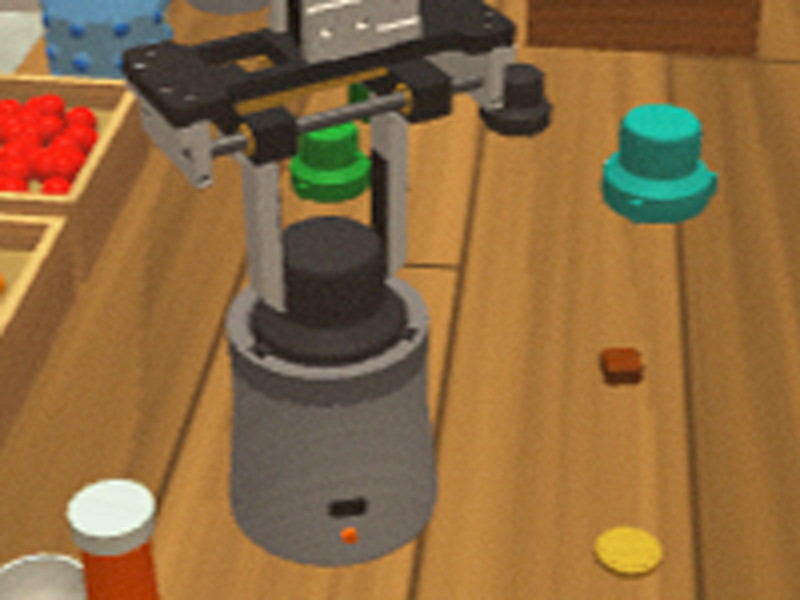

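The lid sits flush in the collar with its splines in the keyways, at crop (262,350) and (412,332). It is on the hard stop, since the force rose to 23 N with no further travel, and it is still held down. I'm handing in.

```bash
python3 -c "
from cell import manip
print(manip.sign_off())"
```

```text
the job is handed in; nothing more can be done
None
```

Both mints are in the grinder cup, and the dark grey lid is meshed and held fully down on its stop with about 23 N; I handed the job in at about 18 s and moved nothing else on the counter.

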